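Stack a paperweight in the glue jig and hold its spring dial at the third notch

ROBOT

A 7-joint arm with a two-finger parallel gripper is mounted at the origin on a cart in front of the work surface, level with it; the furniture and walls round the work are solid. World frame = base frame: x ahead of the robot, y to its left, z up, the work surface at z = 0. Lengths are in m, angles in rad, forces in N, time in s.
With the tool pointing down it reaches from about 0.4 to 0.875 m from the base axis. Payload 4.4 kg.
Tool frame: the origin (TCP) lies at the very end of the fingers, on their centre line; the grasp point (between the pads) lies 19 mm behind it; z points along the fingers, y is the line along which they close (so a half turn about z gives the same grasp; the last joint's range is limited). The gripper opens to 85 mm and grips with 20 to 120 N. Pads are 22 mm wide; open, the fingers measure 114 mm over their backs; the gripper's body (76 mm by 85 mm) begins 54 mm behind the grasp point. The pads swing forward as they close: fully open they stand 13 mm farther back than shut.
Start: joints at [1.236, 0.628, 0.038, 1.517, -0.027, 0.996, -0.02], TCP at [0.173, -0.627, 0.231] pointing down, gripper open.
Joint ranges: [-3.06, 3.06], [-0.37, 2.12], [-1.25, 1.32], [0.18, 2.47], [-1.1, 4.24], [0.23, 1.98], [-2.94, 2.94]. Speed limits (rad/s): [2.57, 2.57, 3.14, 3.14, 3.14, 3.14, 3.14].

INTERFACE

Orientations are given as a unit quaternion [x, y, z, w].
In Python, from workcell import robot gives the robot as it stands. The module is installed in compiled form; this text tells all that it offers.
- The arm moves only by the shell command python3 -m inch 'ROWS'. ROWS is JSON, a list that holds one entry, the list of rows, each a list of 7 numbers: the shift along the tool's x, y, z in cm, then the turn, a rotation vector about the tool's x, y, z in degrees, then the finger opening in cm, from 0 to 8.54. In form: [[[tx, ty, tz, wx, wy, wz, fingers], ...]]. A call has 1 to 20 rows; each row is the pose to reach, as a shift and turn from the pose commanded when the call began, along the tool's axes at that moment; what a row does not reach only later rows make up. A row lasts 1/10 s, in which the tool goes at most 50 mm and 8.59 degrees, less where a joint would pass 70% of its speed; a pose out of reach is approached as far as the arm can. A call with a gripper value outside its range is refused whole. The fingers move at their own pace and stop on an object; the grip force is fixed at half the most. Time passes only in rows, so rows that repeat a pose let the fingers close. It gives the time, the measured TCP pose, the force, the opening and the grip force at its end, in the units of the state.
- robot.state(): the state, without advancing time (a new reading comes with each control period).
- robot.camera(name): name is "side" or "top" or "wrist"; returns a dict with "frame" (384x512x3 uint8, red, green, blue), "intrinsics" (3x3 intrinsics, pixels), "pose" (4x4, takes a point from camera to world coordinates); the wrist camera has in their place "T_tool_cam" (4x4, takes a point from camera to tool coordinates, whose origin is the TCP and whose axes are the flange's). Camera axes: x right, y down, z forward; pixel columns grow to the right and rows downward; lengths in m; the calibration is good to about 2 mm. A picture is of the moment at which its call begins: read the wrist's pose just before it. There is no depth.
- robot.close_job(): hands the job in; it is judged then, once.
The state is a dict: "t": time; "q": joint angles; "qd": joint speeds; "joint_efforts": joint torques, N m; "tcp_pos": TCP position; "ee_rot": TCP orientation; "ft_force": force on the tool from outside, world axes, zero at the start; "wrist_torque": the same for the moment, N m; "gripper_width": finger opening in m; "grip_force": force on a finger pad.
Only numpy, scipy, OpenCV 4.12 (cv2) and the standard library are available. Lean on these libraries where they do the work, as an engineer would, in place of code of your own. Each camera call takes 0.05 s, during which the arm holds its last target. There are 200 camera calls.

TASK

Glue up the paperweight in the grey jig: set the cork disc down flat in the middle of its round dark metal plate, then set the white marble disc squarely on top of the cork and let go; set them down, do not drop them, and leave the dial alone until both lie there. Then press the dial's orange thumb paddle down with the fingertips, past the first two notches to the third and last one (the red mark), so that the jaws close round the stack, and keep pressing against its return spring: the program finishes while still holding the dial there. Leave the stapler, ink bottle and eraser where they are.

Things in the scene. Friction and masses are not known exactly. Their poses are not given: they have to be found in the camera images.
- jig: the grey glue jig, fixed to the desk, base 130 (its x) x 270 (its y) x 20 mm high; origin under the centre of the base, z up; its -x side is the front, towards the robot; the round plate is at its +y side (plate centre x 0, y +65 mm), the dial at its -y side (y -75 mm). Nothing stands beside the plate along the jig's y: let the fingers close along that line
- jaw_front: steel V jaw before the plate (-x); a like one stands behind it. Their tops are 29 mm above the plate; at rest they stand 13.5 mm off the rim of a centred disc. They close along the jig's x as the dial is pressed and just meet the disc at the third notch, pushing it to the centre. Origin on the plate's y, near the plate's centre
- plate_top (a point): centre of the top of the jig's round dark metal plate (56 mm across), 24 mm above the desk and 4 mm above the top of the jig's base; axes as the jig's
- cork_disc: brown speckled cork disc, 60 mm across, 14 mm thick, 30 g, lying loose on the desk to the left or right of the jig; origin at the centre of its underside
- marble_disc: white marble disc, 60 mm across, 16 mm thick, 0.13 kg, lying loose on the desk on the other side of the jig; origin at the centre of its underside
- dial (a joint): turn of the spring dial (rad): 0 at rest, first notch 0.23, second 0.46, third (red mark) 0.69, end stop 0.74; the paddle goes down as it grows. Level pivot along the jig's y at x +30, y -75, z +75 mm in the jig's frame. The notches are felt as a rise and fall of the push (about 3 to 14 N, more once the jaws meet the stack) but do not hold it: let go, it springs back to 0
- paddle: the dial: black drum (46 mm across) with its orange thumb paddle; the paddle is 32 mm long, 34 mm wide, 8 mm thick, its middle 66 mm from the pivot, pointing to the jig's front and 0.38 rad above level at rest; origin on the pivot
- paddle_pad (a point): middle of the paddle's top face, where to press; about 103 mm above the desk at rest, about 59 mm at the third notch; moves with the paddle
- stapler: black stapler, 36x132x47 mm, a loose bystander; origin at the centre of its underside
- ink_bottle: square dark blue ink bottle with a black cap, 48x48x56 mm, a loose bystander; origin at the centre of its underside
- eraser: white eraser in a blue sleeve, 23x50x12 mm, a loose bystander; origin at the centre of its underside
Not all that is in view belongs to the job. What is shaped like the marble_disc but turquoise is not meant.

How it is judged:
By the outcome, as a careful person would: the job done as asked, in the order asked, and still so for the second after the job is handed in, while the arm keeps its last pose, push and grip.
It also fails if it takes over 58 s, if anything falls off the work surface, if the arm or the gripper's body presses on something with over 40 N, if the wrist force passes 120 N, or if a joint passes its speed limit or range.

## Working session

There is one attempt and no reset: what is moved stays moved. The work goes in short steps, Python scripts to look and compute and a shell command to move; the robot and the scene stay as the last step left them, time stands still between calls to the robot, and variables do not carry over. Pictures are saved under pics/ and viewed, at most 10 in all, crops included, and the job is handed in when it is done.

```bash
mkdir -p pics
cat > h.py <<'E'
import numpy as np, cv2
from scipy.spatial.transform import Rotation as R
from workcell import robot
def shot(name,fn,crop=None,scale=1):
    s=robot.state(); c=robot.camera(name); im=c["frame"][:,:,::-1]
    np.savez('pics/'+fn+'.npz',K=c["intrinsics"],P=campose(c,s))
    if crop: im=im[crop[1]:crop[3],crop[0]:crop[2]]
    im=cv2.resize(im,None,fx=scale,fy=scale,interpolation=cv2.INTER_CUBIC)
    cv2.imwrite('pics/'+fn+'.png',im); return c
def campose(c,s):
    if "pose" in c: return c["pose"]
    T=np.eye(4);T[:3,:3]=R.from_quat(s["ee_rot"]).as_matrix();T[:3,3]=s["tcp_pos"]
    return T@c["T_tool_cam"]
def pix(fn,uv,z):
    d=np.load('pics/'+fn+'.npz');K,P=d['K'],d['P']
    r=P[:3,:3]@np.linalg.solve(K,[uv[0],uv[1],1.]);o=P[:3,3]
    return o+r*(z-o[2])/r[2]
def delta(p,yaw=None):
    """tool-frame shift in cm to world TCP p (from measured), and turn rotvec deg to tool-down with tool y axis at world yaw"""
    s=robot.state();r=R.from_quat(s["ee_rot"])
    out=[np.round(r.inv().apply(np.array(p)-s["tcp_pos"])*100,2)]
    if yaw is not None:
        best=None
        for k in (0,np.pi):
            y=np.array([np.cos(yaw+k),np.sin(yaw+k),0]);z=np.array([0,0,-1.]);x=np.cross(y,z)
            v=(r.inv()*R.from_matrix(np.c_[x,y,z])).as_rotvec(degrees=True)
            if best is None or np.linalg.norm(v)<np.linalg.norm(best): best=v
        out.append(np.round(best,1))
    return out
E
python3 - <<'E'
from h import *
s=robot.state();print(s)
shot("top","top1",scale=1.5);c=shot("side","side1",scale=1.5)
E
```

```text
{'t': 0.0, 'q': array([ 1.23619916,  0.62934285,  0.0384073 ,  1.51836213, -0.02697602,
        0.99629516, -0.01999108]), 'qd': array([ 1.48515056e-03, -1.96358293e-04, -7.36513860e-04,  5.42112415e-05,
       -2.57018977e-04,  1.38436616e-04,  6.94784284e-04]), 'joint_efforts': array([ 1.13346584e-04, -5.63398182e+01,  1.22601639e+00, -1.93443561e+01,
        1.09586355e-02,  1.05283907e-02, -4.98002791e-06]), 'tcp_pos': array([ 0.17249776, -0.62604924,  0.23039246]), 'ee_rot': array([ 9.90978294e-01,  1.34019128e-01, -1.38755776e-04, -9.34974502e-04]), 'ft_force': array([ 0.93182897, -1.15562089,  0.82772979]), 'wrist_torque': array([ 0.01736984,  0.00792972, -0.02406665]), 'grip_force': 0.0, 'gripper_width': 0.08530713263785929}
```

View pics/top1.png

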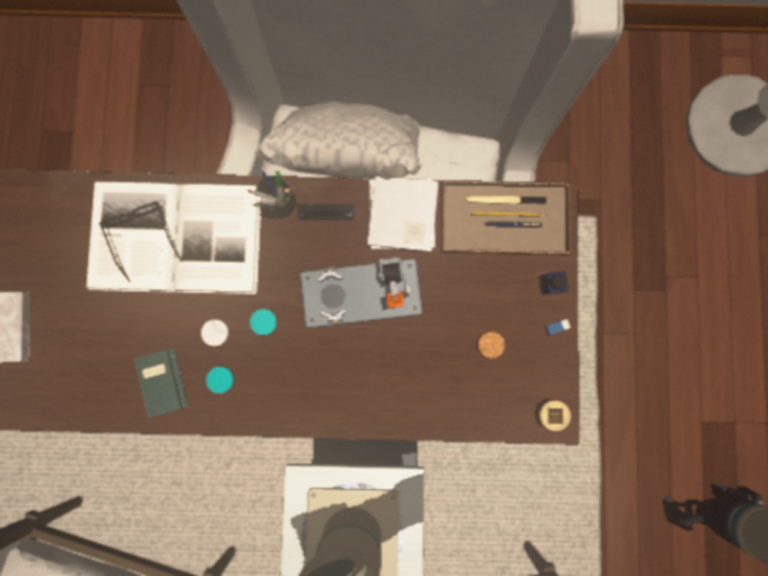

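View pics/side1.png

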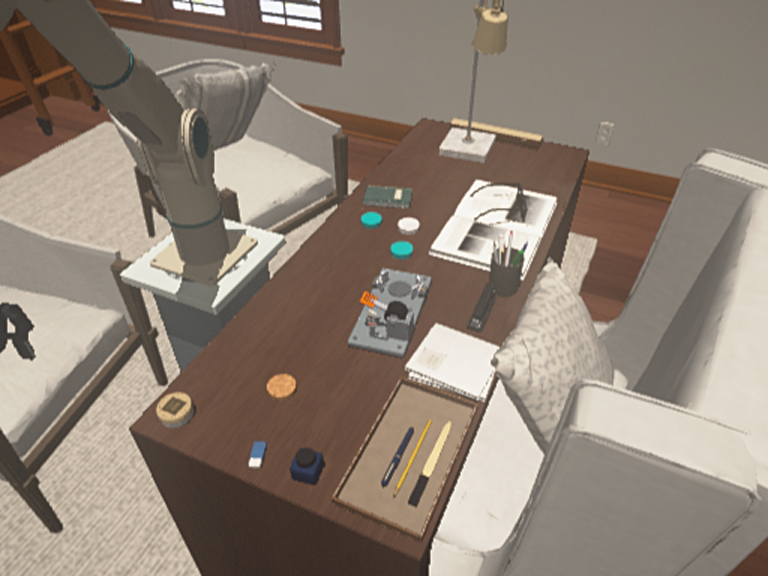

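The top view (768x576 scale) shows the plate at (333,296), base corners at (302,273), (415,261), (422,313) and (307,326), and the dial with its orange paddle at (396,299). The cork is at (491,345) and the white marble at (214,333). Two turquoise decoys sit at (263,322) and (219,380), the first close to the marble.

Run:
```python
from h import *
f=lambda u,v,z:np.round(pix("top1",(u/1.5,v/1.5),z),3)
print("plate",f(333,296,.024));print("cork",f(491,345,.014));print("marble",f(214,333,.016));print("dec",f(263,322,.016),f(219,380,.016))
C=[f(*p,.02) for p in((302,273),(415,261),(422,313),(307,326))];print(C)
yd=(C[0]+C[3]-C[1]-C[2])[:2];print("jig y yaw deg",np.degrees(np.arctan2(yd[1],yd[0])),np.linalg.norm(yd)/2, "c",np.mean(C,0))
print(robot.state()['q'])
ck=f(491,345,.014);print(delta([ck[0],ck[1],.2],np.pi/2), np.load('pics/top1.npz')['P'])
```

```text
plate [0.538 0.058 0.024]
cork [ 0.435 -0.309  0.014]
marble [0.446 0.33  0.016]
dec [0.474 0.219 0.016] [0.34  0.313 0.016]
[array([0.59 , 0.133, 0.02 ]), array([ 0.625, -0.129,  0.02 ]), array([ 0.504, -0.148,  0.02 ]), array([0.468, 0.116, 0.02 ])]
jig y yaw deg 97.68737799051199 0.2653850975469422 c [ 0.54675 -0.007    0.02   ]
[ 1.23620592  0.62928257  0.03846678  1.51825114 -0.02703735  0.99629443
 -0.02002516]
[array([ 33.73, -23.6 ,   3.09]), array([-0.1,  0. , 15.4])] [[ 2.46864576e-02 -9.95214422e-01  9.45453983e-02  4.42369008e-01]
 [-9.99694456e-01 -2.46944461e-02  1.08567837e-03 -6.74051497e-02]
 [ 1.25426348e-03 -9.45433121e-02 -9.95519959e-01  1.24465473e+00]
 [ 0.00000000e+00  0.00000000e+00  0.00000000e+00  1.00000000e+00]]
```

```bash
python3 -m inch '[[[2,-1.4,0.4,0,0,0.5,8.5],[5,-3.5,1,0,0,1,8.5],[8.5,-6,2,0,0,2,8.5],[12,-8.4,3,0,0,3,8.5],[15.5,-10.8,4,0,0,4,8.5],[19,-13.3,5,0,0,5,8.5],[22.5,-15.7,6,0,0,6,8.5],[26,-18.2,7,0,0,7,8.5],[29,-20.3,7.5,0,0,7.7,8.5],[31.5,-22,8,0,0,7.7,8.5],[33,-23.1,8.1,0,0,7.7,8.5],[33.7,-23.6,8.1,0,0,7.7,8.5],[33.7,-23.6,8.1,0,0,7.7,8.5],[33.7,-23.6,8.1,0,0,7.7,8.5]]]'
python3 - <<'E'
from h import *
shot("wrist","w1",scale=1.5);s=robot.state();print(s['tcp_pos'],s['q']);c=np.load('pics/w1.npz');print(c['P'])
for z in(.014,.0): 
  p=s['tcp_pos'].copy();p[2]=z
E
```

```text
t: 1.5
tcp_pos: [0.4341, -0.3108, 0.1504]
ee_rot: [0.998, 0.066, -0.0, 0.0]
ft_force: [-0.5, -0.1, 0.2]
gripper_width: 0.0851
grip_force: 0.0
[ 0.43382775 -0.31114575  0.15042711] [ 0.51053852  0.57580223  0.08697373  1.92500735 -0.07717284  0.64379197
 -0.79332307]
[[ 0.13288877 -0.9409092  -0.31149711  0.51389615]
 [-0.9911301  -0.12574126 -0.04301469 -0.30100405]
 [ 0.00130488  0.31445033 -0.94927303  0.29317769]
 [ 0.          0.          0.          1.        ]]
```

View pics/w1.png

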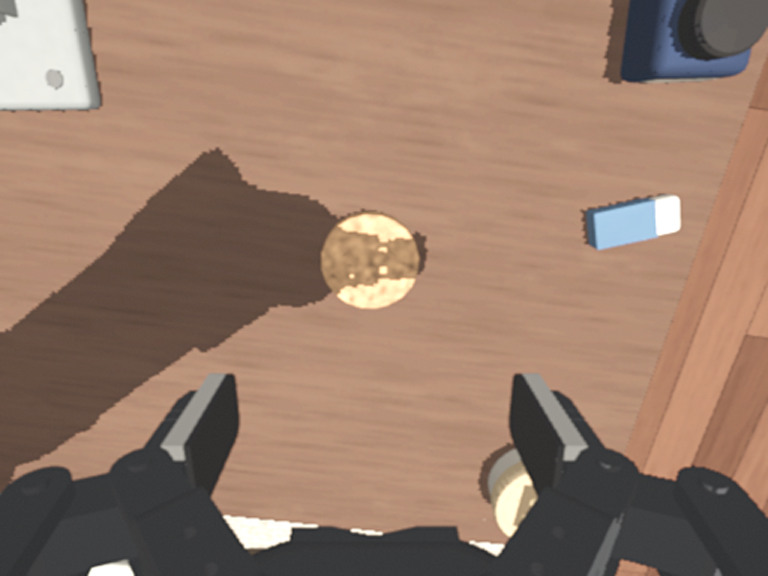

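The wrist view (768x576) shows the cork disc alone at about (370,260), spanning columns 321-419 and rows 213-308, with free desk on both sides.

Run:
```python
from h import *
for uv in((370,260),(321,260),(419,260)): print(np.round(pix("w1",(uv[0]/1.5,uv[1]/1.5),.012),4))
p=pix("w1",(370/1.5,260/1.5),.012);p[2]=.004
print(delta(p,np.radians(97.7)))
```

```text
[ 0.436  -0.3097  0.012 ]
[ 0.432  -0.2799  0.012 ]
[ 0.44   -0.3395  0.012 ]
[array([ 0.25, -0.13, 14.64]), array([ 0. ,  0. , -0.1])]
```

```bash
python3 -m inch '[[[0.2,-0.1,1.5,0,0,0,8.5],[0.2,-0.1,4,0,0,0,8.5],[0.2,-0.1,7,0,0,0,8.5],[0.2,-0.1,10,0,0,0,8.5],[0.2,-0.1,12.3,0,0,0,8.5],[0.2,-0.1,13.7,0,0,0,8.5],[0.2,-0.1,14.4,0,0,0,8.5],[0.2,-0.1,14.6,0,0,0,8.5],[0.2,-0.1,14.6,0,0,0,8.5],[0.2,-0.1,14.6,0,0,0,7],[0.2,-0.1,14.6,0,0,0,5],[0.2,-0.1,14.6,0,0,0,5],[0.2,-0.1,14.6,0,0,0,5],[0.2,-0.1,14.6,0,0,0,5],[0.2,-0.1,14.6,0,0,0,5]]]'
```

```text
t: 3.05
tcp_pos: [0.4373, -0.3087, 0.006]
ee_rot: [0.998, 0.067, 0.001, 0.001]
ft_force: [-1.9, 1.1, 10.3]
gripper_width: 0.0555
grip_force: 61.0
```

```bash
python3 -m inch '[[[0,0,-0.5,0,0,0,5],[0,0,-2,0,0,0,5],[0,0,-4,0,0,0,5],[0,0,-6,0,0,0,5],[0,0,-7.5,0,0,0,5],[0,0,-8,0,0,0,5],[0,0,-8,0,0,0,5]]]'
python3 - <<'E'
from h import *
shot("wrist","w2",scale=1.5);s=robot.state();print(s['gripper_width'],s['ft_force'])
E
```

```text
t: 3.75
tcp_pos: [0.4373, -0.3087, 0.0855]
ee_rot: [0.998, 0.067, 0.001, 0.001]
ft_force: [0.1, -0.2, -0.2]
gripper_width: 0.0551
grip_force: 63.2
0.05524115807407731 [ 0.41914515 -0.34551145  0.26003383]
```

View pics/w2.png

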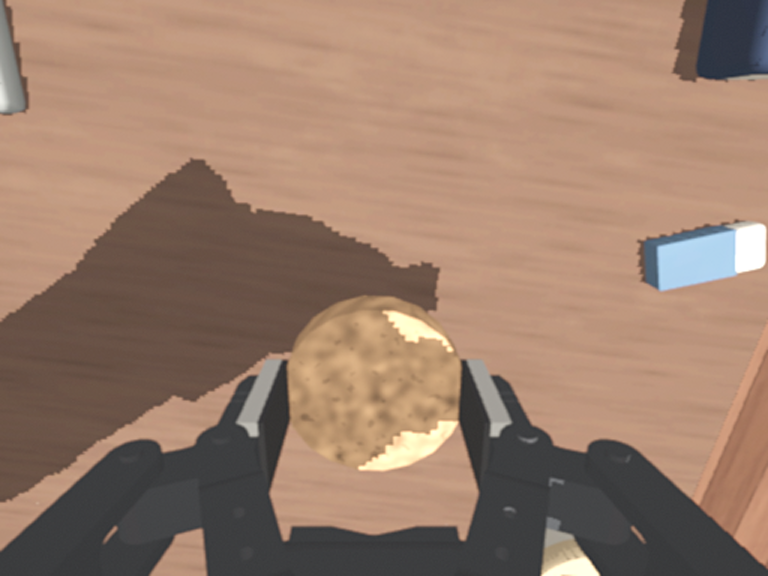

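The disc sits between the pads: columns 288-462, rows about 297-470, with a thin side band at the top. It looks level.

Run:
```python
from h import *
s=robot.state();r=R.from_quat(s['ee_rot']);t=s['tcp_pos']
for dz in (.004,.008,.012):
  z=t[2]+dz
  print(dz,[np.round(r.inv().apply(pix("w2",(u/1.5,v/1.5),z)-t)*1000,1) for u,v in((375,470),(375,305),(375,297),(288,385),(462,385))])
print(delta([.538,.058,.15],np.radians(97.7)))
```

```text
0.004 [array([-35.5,   2. ,  -4. ]), array([27.3,  1.9, -4. ]), array([29.9,  1.9, -4. ]), array([ -1.2, -27. ,  -4. ]), array([-1.2, 31. , -4. ])]
0.008 [array([-32.1,   2. ,  -8. ]), array([28.8,  1.9, -8. ]), array([31.4,  1.9, -8. ]), array([  1.1, -26.2,  -8. ]), array([ 1.1, 30.1, -8. ])]
0.012 [array([-28.8,   2. , -12. ]), array([ 30.3,   1.9, -12. ]), array([ 32.8,   1.9, -12. ]), array([  3.5, -25.4, -12. ]), array([  3.4,  29.3, -12. ])]
[array([ 14.94, -34.95,  -6.53]), array([ 0., -0.,  0.])]
```

```bash
python3 -m inch '[[[0.3,-1,-1,0,0,0,5],[1,-3.5,-3,0,0,0,5],[2,-7,-5,0,0,0,5],[2.8,-11,-6.5,0,0,0,5],[3.6,-15,-7,0,0,0,5],[4.5,-19,-7,0,0,0,5],[5.4,-23,-7,0,0,0,5],[6.3,-27,-7,0,0,0,5],[7,-30.5,-7,0,0,0,5],[7.6,-33,-7,0,0,0,5],[7.9,-34.5,-7,0,0,0,5],[7.9,-35,-7,0,0,0,5],[7.9,-35,-7,0,0,0,5],[7.9,-35,-7,0,0,0,5]]]'
python3 - <<'E'
from h import *
shot("wrist","w3",scale=1.5);s=robot.state();print(s['gripper_width'],s['ft_force'],s['q'])
E
```

```text
t: 5.2
tcp_pos: [0.4677, 0.0481, 0.1543]
ee_rot: [0.998, 0.067, -0.0, 0.0]
ft_force: [-0.2, -0.2, 0.1]
gripper_width: 0.0548
grip_force: 63.4
0.055055330827101484 [0.22280282 0.56209008 0.37221092] [-0.26964623  0.50172692  0.15262173  2.08719164 -0.13651769  0.56227672
 -1.45809221]
```

View pics/w3.png

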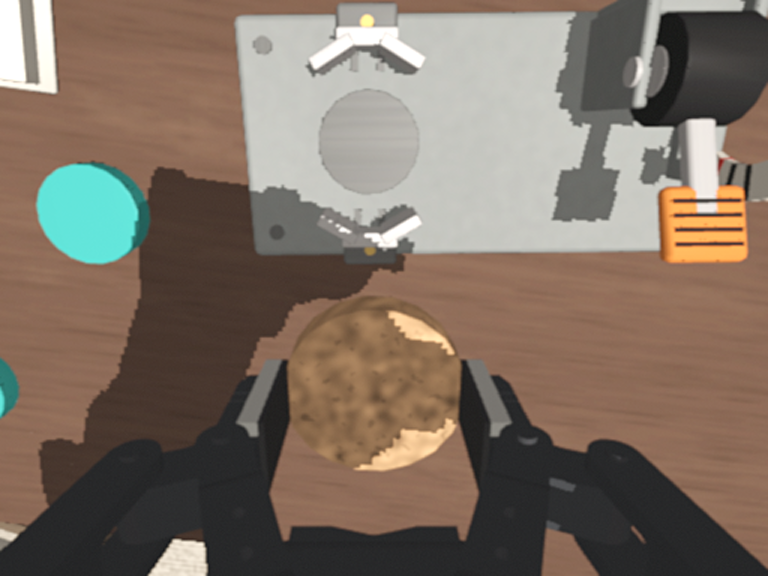

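The plate appears as an ellipse centred at (369,141), with columns 319-419 and rows 89-194. The base's back-left corner is at (237,17), its front-left corner at (257,253), and the front edge runs to (660,250). The orange pad is at about (704,224).

Run:
```python
from h import *
f=lambda u,v,z:pix("w3",(u/1.5,v/1.5),z)
p=f(369,141.5,.024);print("plate",p,[f(*a,.024) for a in((319,141),(419,141))])
a,b,c=f(237,17,.02),f(257,253,.02),f(660,250,.02);d=b-c;print("yaw",np.degrees(np.arctan2(d[1],d[0])),"side",np.degrees(np.arctan2(*(a-b)[[1,0]])),np.linalg.norm(a-b))
yaw=np.radians(97.7);ux=np.array([np.sin(yaw),-np.cos(yaw),0]);uy=np.array([np.cos(yaw),np.sin(yaw),0])
print("pad",f(704,224,.103),"pred",p-uy*.14-ux*.0313+[0,0,.08])
s=robot.state();t=s['tcp_pos']
# disc centre in tool: x -1.4mm, y ~+1
for z in(.08,.03): print(delta([p[0],p[1],z],yaw))
```

```text
plate [0.53894818 0.05890574 0.024     ] [array([0.53554491, 0.08622778, 0.024     ]), array([0.54287591, 0.03164618, 0.024     ])]
yaw 98.07454715734362 side 7.939197828630784 0.12612859961257872
pad [ 0.5274479 -0.0829264  0.103    ] pred [ 0.52668847 -0.08402568  0.104     ]
[array([ 7.2 , -0.16,  7.43]), array([ 0. ,  0. , -0.1])]
[array([ 7.2 , -0.17, 12.43]), array([ 0. ,  0. , -0.1])]
```

```bash
python3 -m inch '[[[1,0,0.5,0,0,0,5],[3,-0.1,1,0,0,0,5],[5,-0.2,1.5,0,0,0,5],[6.7,-0.3,2.5,0,0,0,5],[7.3,-0.3,4,0,0,0,5],[7.3,-0.3,6,0,0,0,5],[7.3,-0.3,8,0,0,0,5],[7.3,-0.3,9.7,0,0,0,5],[7.3,-0.3,11,0,0,0,5],[7.3,-0.3,11.6,0,0,0,5],[7.3,-0.3,11.9,0,0,0,5],[7.3,-0.3,12.1,0,0,0,5],[7.3,-0.3,12.1,0,0,0,5]]]'; python3 -c "
from h import *
print(delta([.53895,.0589,.03],np.radians(97.7)))"
```

```text
t: 6.55
tcp_pos: [0.5404, 0.0618, 0.0337]
ee_rot: [0.998, 0.067, 0.0, -0.0]
ft_force: [0.5, -0.2, -0.8]
gripper_width: 0.0551
grip_force: 63.4
[array([-0.19,  0.27,  0.37]), array([-0., -0., -0.])]
```

```bash
python3 -m inch '[[[0,0.1,0.1,0,0,0,5],[0,0.1,0.2,0,0,0,5],[0,0.1,0.3,0,0,0,5],[0,0.1,0.3,0,0,0,5],[0,0.1,0.3,0,0,0,5]]]'
```

```text
t: 7.05
tcp_pos: [0.5402, 0.0608, 0.0304]
ee_rot: [0.998, 0.067, 0.0, -0.0]
ft_force: [0.7, 0.3, -0.8]
gripper_width: 0.0548
grip_force: 63.4
```

```bash
python3 -m inch '[[[0,0,0.1,0,0,0,5],[0,0,0.15,0,0,0,5],[0,0,0.15,0,0,0,5]]]';  python3 -m inch '[[[0,0,0.05,0,0,0,5],[0,0,0.1,0,0,0,5],[0,0,0.1,0,0,0,5]]]'
```

```text
t: 7.35
tcp_pos: [0.5403, 0.0609, 0.0301]
ee_rot: [0.998, 0.067, 0.0, -0.0]
ft_force: [-2.7, -0.1, 11.3]
gripper_width: 0.0552
grip_force: 65.0
t: 7.65
tcp_pos: [0.5403, 0.0608, 0.03]
ee_rot: [0.998, 0.067, 0.0, -0.0]
ft_force: [-4.4, 0.7, 21.7]
gripper_width: 0.055
grip_force: 66.1
```

```bash
python3 -m inch '[[[0,0,-0.15,0,0,0,5],[0,0,-0.2,0,0,0,5],[0,0,-0.2,0,0,0,6.4],[0,0,-0.2,0,0,0,7.4],[0,0,-0.2,0,0,0,8.5],[0,0,-0.2,0,0,0,8.5],[0,0,-0.2,0,0,0,8.5],[0,0,-0.7,0,0,0,8.5],[0,0,-2,0,0,0,8.5],[0,0,-4.5,0,0,0,8.5],[-1,0,-8,0,0,0,8.5],[-3,0,-11,0,0,0,8.5],[-5.5,0,-12.5,0,0,0,8.5],[-7,0,-13,0,0,0,8.5],[-7,0,-13,0,0,0,8.5],[-7,0,-13,0,0,0,8.5]]]'
python3 - <<'E'
from h import *
shot("wrist","w4",scale=1.5)
E
```

```text
t: 9.25
tcp_pos: [0.4719, 0.0516, 0.1586]
ee_rot: [0.998, 0.067, 0.001, -0.0]
ft_force: [1.0, -0.2, 0.2]
gripper_width: 0.0848
grip_force: 0.0
```

View pics/w4.png

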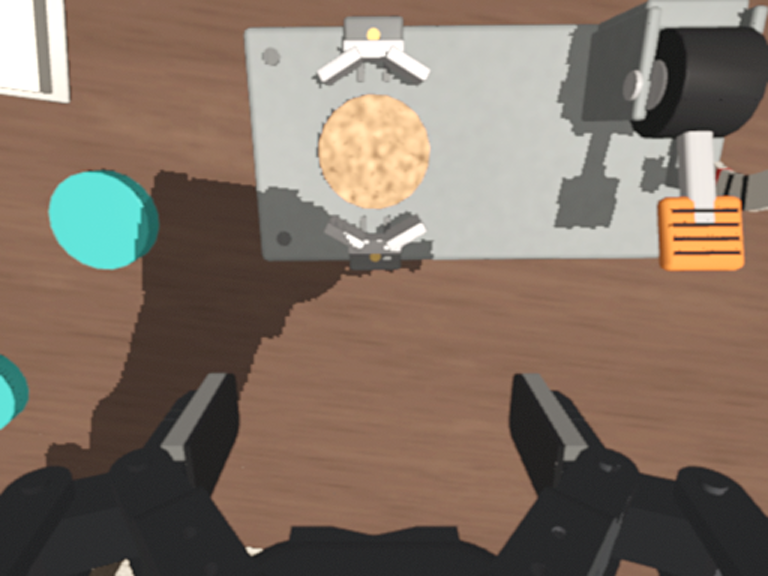

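The cork lies flat on the plate with its top centred at (374,151), columns 318-430, between the open jaws at (373,50) and (375,240). The dial is untouched.

Run:
```python
from h import *
f=lambda u,v,z:pix("w4",(u/1.5,v/1.5),z)
print("cork",f(374,151.5,.037),f(318,151,.037),f(430,151,.037))
print("pad",f(702,234,.103))
print("base-left corners",f(247,29,.02),f(264,260,.02))
print(delta([.446,.33,.16],np.radians(97.7)), robot.state()['q'])
```

```text
cork [0.53897383 0.05928883 0.037     ] [0.53519192 0.08912937 0.037     ] [0.54326972 0.02951504 0.037     ]
pad [ 0.52721671 -0.08310602  0.103     ]
base-left corners [0.59128392 0.13438001 0.02      ] [0.4654297  0.11742161 0.02      ]
[array([  1.15, -27.93,  -0.18]), array([-0. , -0.1,  0. ])] [-0.27810395  0.49935838  0.15591987  2.07414004 -0.13706578  0.5756544
 -1.46216254]
```

```bash
python3 -m inch '[[[0.1,-1.5,0,0,0,0,8.5],[0.3,-5,0,0,0,0,8.5],[0.5,-9,0,0,0,0,8.5],[0.7,-13,0,0,0,0,8.5],[0.9,-17,0,0,0,0,8.5],[1,-21,0.2,0,0,0,8.5],[1.1,-24.5,0.5,0,0,0,8.5],[1.2,-27,0.8,0,0,0,8.5],[1.2,-28,1,0,0,0,8.5],[1.2,-28,1,0,0,0,8.5],[1.2,-28,1,0,0,0,8.5]]]'
python3 - <<'E'
from h import *
shot("wrist","w5",scale=1.5)
E
```

```text
t: 10.4
tcp_pos: [0.4457, 0.3288, 0.1474]
ee_rot: [0.998, 0.066, -0.0, 0.001]
ft_force: [-0.2, -0.5, 1.2]
gripper_width: 0.0851
grip_force: 0.0
```

View pics/w5.png

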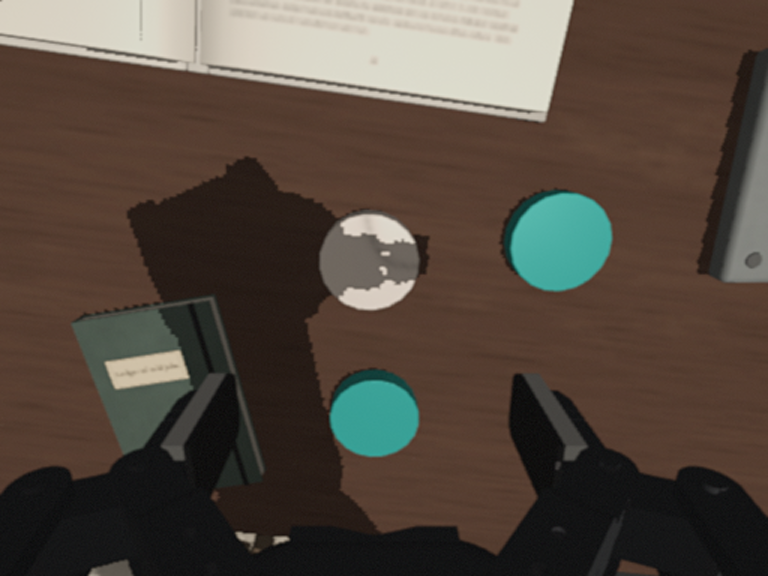

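The white marble is at (369,261), columns 319-419. The turquoise discs at (560,240) and (374,413) and the notebook are all clear of the finger line.

Run:
```python
from h import *
p=pix("w5",(369/1.5,261.5/1.5),.015);print(p);p[2]=.007
print(delta(p,np.radians(97.7)))
```

```text
[0.44838157 0.33041741 0.015     ]
[array([ 0.27, -0.19, 14.07]), array([ 0.1,  0. , -0.1])]
```

```bash
python3 -m inch '[[[0.3,-0.1,1.5,0,0,0,8.5],[0.3,-0.1,4,0,0,0,8.5],[0.3,-0.1,7,0,0,0,8.5],[0.3,-0.1,10,0,0,0,8.5],[0.3,-0.1,12,0,0,0,8.5],[0.3,-0.1,13.3,0,0,0,8.5],[0.3,-0.1,13.9,0,0,0,8.5],[0.3,-0.1,14,0,0,0,8.5],[0.3,-0.1,14,0,0,0,8.5],[0.3,-0.1,14,0,0,0,7],[0.3,-0.1,14,0,0,0,5],[0.3,-0.1,14,0,0,0,5],[0.3,-0.1,14,0,0,0,5],[0.3,-0.1,14,0,0,0,5],[0.3,-0.1,14,0,0,0,5]]]'
python3 -m inch '[[[0,0,-0.5,0,0,0,5],[0,0,-2,0,0,0,5],[0,0,-4,0,0,0,5],[0,0,-7,0,0,0,5],[0,0,-10,0,0,0,5],[0,0,-12.5,0,0,0,5],[0,0,-14,0,0,0,5],[0,0,-14.5,0,0,0,5],[0,0,-14.5,0,0,0,5],[0,0,-14.5,0,0,0,5]]]'
python3 - <<'E'
from h import *
shot("wrist","w6",scale=1.5)
print(delta([.539,.0593,.16],np.radians(97.7)))
E
```

```text
t: 11.95
tcp_pos: [0.4486, 0.3323, 0.0096]
ee_rot: [0.998, 0.067, 0.001, -0.001]
ft_force: [-1.1, -1.5, 10.6]
gripper_width: 0.0549
grip_force: 61.0
t: 12.95
tcp_pos: [0.4475, 0.3316, 0.1523]
ee_rot: [0.998, 0.067, -0.001, 0.0]
ft_force: [0.7, 1.0, -1.7]
gripper_width: 0.0547
grip_force: 63.4
[array([ 5.43, 28.2 , -0.78]), array([0.1, 0.1, 0. ])]
```

View pics/w6.png

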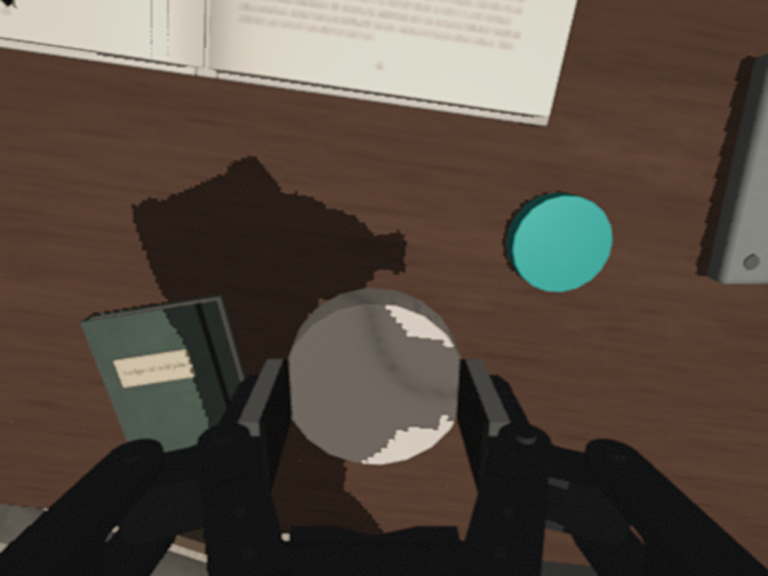

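The marble is held level, columns 289-461, with the top face at about rows 302-464. The nearby turquoise disc hasn't been moved.

Run:
```python
from h import *
d=np.load('pics/w6.npz');s=robot.state();r=R.from_quat(s['ee_rot']);t=s['tcp_pos']
print([np.round(r.inv().apply(pix("w6",(u/1.5,v/1.5),t[2]+.0064)-t)*1000,1) for u,v in((375,464),(375,302),(289,383),(461,383))])
```

```text
[array([-31. ,   1.5,  -6.4]), array([29.1,  1.4, -6.4]), array([  0.9, -26.5,  -6.4]), array([ 0.9, 29.5, -6.4])]
```

```bash
python3 -m inch '[[[0.2,1,0,0,0,0,5],[0.7,3.5,0,0,0,0,5],[1.4,7,0,0,0,0,5],[2.2,11,0,0,0,0,5],[3,15,0,0,0,0,5],[3.8,19,0,0,0,0,5],[4.5,22.5,0,0,0,0,5],[5,25.5,0.5,0,0,0,5],[5.4,27.3,1.5,0,0,0,5],[5.5,28,3,0,0,0,5],[5.5,28,4.5,0,0,0,5],[5.5,28,6,0,0,0,5],[5.5,28,6,0,0,0,5],[5.5,28,6,0,0,0,5],[5.5,28,6,0,0,0,5]]]'; python3 -c "
from h import *
print(delta([.539,.0593,.0476],np.radians(97.7)))"
```

```text
t: 14.5
tcp_pos: [0.5405, 0.0615, 0.0933]
ee_rot: [0.998, 0.067, 0.0, 0.0]
ft_force: [0.9, -0.2, -0.8]
gripper_width: 0.0545
grip_force: 63.5
[array([-0.18,  0.2 ,  4.57]), array([ 0., -0., -0.])]
```

```bash
python3 -m inch '[[[-0.05,0.05,1,0,0,0,5],[-0.1,0.06,2.2,0,0,0,5],[-0.1,0.06,3.2,0,0,0,5],[-0.1,0.06,3.8,0,0,0,5],[-0.1,0.06,4.1,0,0,0,5],[-0.1,0.06,4.3,0,0,0,5],[-0.1,0.06,4.4,0,0,0,5],[-0.1,0.06,4.4,0,0,0,5]]]'; python3 -m inch '[[[0,0,0.05,0,0,0,5],[0,0,0.1,0,0,0,5],[0,0,0.1,0,0,0,5]]]'; python3 -c "
from h import *
print(delta([.539,.0593,.0476],np.radians(97.7)))"
```

```text
t: 15.3
tcp_pos: [0.5393, 0.0611, 0.0489]
ee_rot: [0.998, 0.067, 0.0, -0.0]
ft_force: [0.4, 0.3, -0.7]
gripper_width: 0.0542
grip_force: 63.5
t: 15.6
tcp_pos: [0.5393, 0.0611, 0.048]
ee_rot: [0.998, 0.067, 0.0, -0.0]
ft_force: [-0.9, -0.7, -1.8]
gripper_width: 0.0545
grip_force: 63.5
[array([-0.05,  0.18,  0.04]), array([-0., -0.,  0.])]
```

```bash
python3 -m inch '[[[0,0,0.05,0,0,0,5],[0,0,0.1,0,0,0,5],[0,0,0.1,0,0,0,5]]]'
```

```text
t: 15.9
tcp_pos: [0.5393, 0.0611, 0.0477]
ee_rot: [0.998, 0.067, 0.0, -0.0]
ft_force: [-1.9, -0.0, 7.8]
gripper_width: 0.0543
grip_force: 65.0
```

```bash
python3 -m inch '[[[0,0,-0.07,0,0,0,5],[0,0,-0.07,0,0,0,6.4],[0,0,-0.07,0,0,0,7.4],[0,0,-0.07,0,0,0,8.5],[0,0,-0.07,0,0,0,8.5],[0,0,-0.07,0,0,0,8.5],[0,0,-0.6,0,0,0,8.5],[0,0,-2,0,0,0,8.5],[0,0,-4.5,0,0,0,8.5],[-1,0,-7.5,0,0,0,8.5],[-3,0,-10,0,0,0,8.5],[-5.5,0,-11,0,0,0,8.5],[-7,0,-11,0,0,0,8.5],[-7,0,-11,0,0,0,8.5],[-7,0,-11,0,0,0,8.5]]]'
python3 - <<'E'
from h import *
shot("wrist","w7",scale=1.5)
E
```

```text
t: 17.4
tcp_pos: [0.4709, 0.0519, 0.1577]
ee_rot: [0.998, 0.067, 0.001, -0.0]
ft_force: [0.5, 0.8, -0.9]
gripper_width: 0.0852
grip_force: 0.0
```

View pics/w7.png

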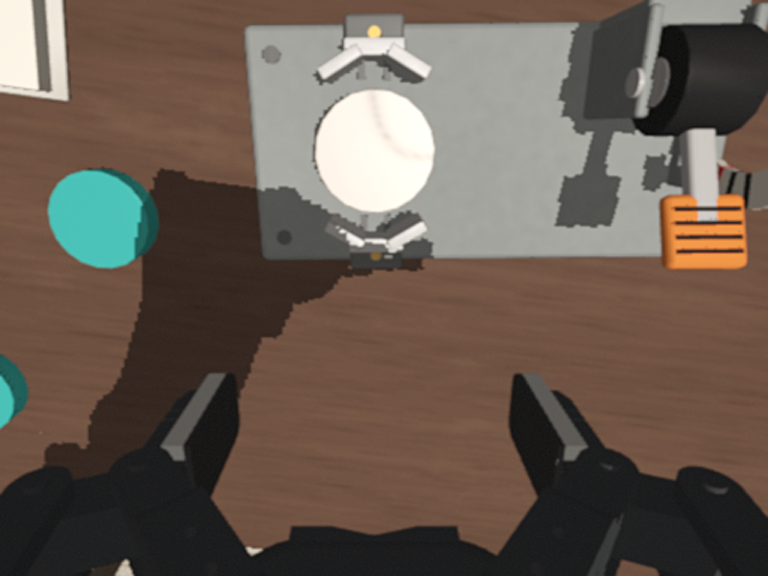

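The marble sits concentric on the cork: centre (374.5,150), columns 315-435, rows 89-212. The jaws are still open and the paddle is at rest.

Run:
```python
from h import *
f=lambda u,v,z:pix("w7",(u/1.5,v/1.5),z)
print("marble",f(374.5,150.5,.053))
print("pad",f(705,233,.103))
yaw=np.radians(97.9);ux=np.array([np.sin(yaw),-np.cos(yaw),0]);uy=np.array([np.cos(yaw),np.sin(yaw),0])
pl=np.array([.539,.059,0])
for x in(-.033,): 
  q=pl-uy*.14+ux*x; print(q); 
  for z in(.125,.057): q[2]=z;print(delta(q,np.radians(97.7)))
```

```text
marble [0.53926508 0.05946828 0.053     ]
pad [ 0.52690389 -0.0833222   0.103     ]
[ 0.52555542 -0.08420699  0.        ]
[array([ 3.55, 14.22,  3.25]), array([-0. , -0.1,  0. ])]
[array([ 3.54, 14.22, 10.05]), array([-0. , -0.1,  0. ])]
```

```bash
python3 -m inch '[[[0.3,1,0,0,0,0,5],[1,4,0,0,0,0,2],[1.9,7.5,0,0,0,0,0],[2.7,11,0,0,0,0,0],[3.3,13.3,0,0,0,0,0],[3.5,14.2,0.5,0,0,0,0],[3.5,14.2,1.5,0,0,0,0],[3.5,14.2,2.7,0,0,0,0],[3.5,14.2,3.2,0,0,0,0],[3.5,14.2,3.2,0,0,0,0],[3.5,14.2,3.2,0,0,0,0]]]'; python3 -c "
from h import *
print(delta([.5256,-.0842,.057],np.radians(97.7)))"
```

```text
t: 18.55
tcp_pos: [0.5233, -0.0834, 0.1247]
ee_rot: [0.998, 0.068, -0.0, -0.0]
ft_force: [-0.3, 0.3, 0.6]
gripper_width: -0.0002
grip_force: 0.0
[array([0.22, 0.11, 6.77]), array([-0. ,  0. ,  0.1])]
```

```bash
python3 -m inch '[[[0.1,0.1,0.7,0,0,0,0],[0.2,0.1,1.4,0,0,0,0],[0.2,0.1,1.9,0,0,0,0],[0.2,0.1,2.3,0,1,0,0],[0.2,0.1,2.8,0,2,0,0],[0.2,0.1,3.3,0,3.5,0,0],[0.2,0.1,3.8,0,5,0,0],[0.2,0.1,4.3,0,7,0,0],[0.2,0.1,4.3,0,7,0,0]]]'; python3 -m inch '[[[0,0,0.4,0,2,0,0],[0,0,0.8,0,4,0,0],[0,0,1.2,0,6,0,0],[0,0,1.6,0,8,0,0],[0,0,1.6,0,8,0,0]]]'
```

```text
t: 19.45
tcp_pos: [0.5235, -0.0855, 0.0814]
ee_rot: [0.996, 0.066, 0.06, -0.004]
ft_force: [-4.8, -1.5, 7.0]
gripper_width: 0.0001
grip_force: 3.1
t: 19.95
tcp_pos: [0.5358, -0.0873, 0.0793]
ee_rot: [0.991, 0.07, 0.116, -0.013]
ft_force: [0.1, 5.0, 6.1]
gripper_width: -0.0001
grip_force: 3.4
```

```bash
python3 -c "
from h import *
s=robot.state();print(s['q'].round(3),R.from_quat(s['ee_rot']).as_matrix().round(3),s['ft_force'],s['tcp_pos'])
print(delta([.5245,-.0845,.085],np.radians(97.7)))"
```

```text
[ 0.018  0.666  0.21   2.154 -1.101  0.236 -0.194] [[ 0.963  0.142  0.229]
 [ 0.136 -0.99   0.042]
 [ 0.232 -0.01  -0.973]] [0.10353521 5.02234433 6.08369262] [ 0.53581264 -0.08727754  0.07932419]
[array([-0.92, -0.44, -0.8 ]), array([ -0.6, -13.4,   0.4])]
```

```bash
python3 -m inch '[[[-0.5,-0.2,-1,0,-3,0,0],[-1,-0.4,-2,0,-6,0,0],[-1.6,-0.4,-3,0,-9,0,0],[-2,-0.4,-4,-0.5,-13.4,0.4,0],[-2,-0.4,-4.8,-0.5,-13.4,0.4,0],[-2,-0.4,-4.8,-0.5,-13.4,0.4,0]]]'; python3 -c "
from h import *
s=robot.state();print(s['q'].round(3))
print(delta([.5245,-.0842,.115],np.radians(97.7)))"
```

```text
t: 20.55
tcp_pos: [0.5067, -0.0884, 0.1219]
ee_rot: [0.998, 0.065, 0.002, -0.001]
ft_force: [1.1, -0.6, -0.2]
gripper_width: -0.0002
grip_force: 0.0
[-0.316  0.702  0.681  2.012 -0.712  0.675 -0.611]
[array([ 1.82, -0.18,  0.7 ]), array([-0. , -0.2, -0.2])]
```

```bash
python3 -m inch '[[[0.7,-0.1,0,0,0,-0.2,0],[1.5,-0.1,0.2,0,0,-0.2,0],[1.5,-0.1,0.8,0,0,-0.2,0],[1.5,-0.1,1.4,0,0,-0.2,0],[1.5,-0.1,2,0,0,-0.2,0],[1.5,-0.1,2.6,0,0,-0.2,0],[1.5,-0.1,3.2,0,0,-0.2,0],[1.5,-0.1,3.7,0,0,-0.2,0],[1.5,-0.1,4.2,0,0,-0.2,0],[1.5,-0.1,4.2,0,0,-0.2,0]]]'; python3 -c "
from h import *
s=robot.state();print(s['q'].round(3))
print(delta([.5216,-.0848,.061],np.radians(97.7)))"
```

```text
t: 21.55
tcp_pos: [0.5189, -0.0862, 0.0787]
ee_rot: [0.998, 0.065, -0.001, -0.001]
ft_force: [-4.0, -0.9, 5.9]
gripper_width: 0.0001
grip_force: 3.0
[-0.274  0.777  0.611  2.    -0.776  0.614 -0.574]
[array([ 0.29, -0.1 ,  1.77]), array([-0.1,  0.1, -0.2])]
```

```bash
python3 -m inch '[[[0.1,0,0.4,0,0,0,0],[0.2,0,0.8,0,0,0,0],[0.2,0,1.2,0,0,0,0],[0.2,0,1.2,0,0,0,0]]]'; python3 -m inch '[[[0,0,0.2,0,0,0,0],[0,0,0.3,0,0,0,0],[0,0,0.3,0,0,0,0]]]'; python3 -m inch '[[[0,0,0.2,0,0,0,0],[0,0,0.3,0,0,0,0],[0,0,0.3,0,0,0,0]]]'
```

```text
t: 21.95
tcp_pos: [0.5205, -0.086, 0.0672]
ee_rot: [0.998, 0.065, -0.001, -0.001]
ft_force: [-6.3, -0.3, 10.3]
gripper_width: -0.0002
grip_force: 5.5
t: 22.25
tcp_pos: [0.5209, -0.0859, 0.0644]
ee_rot: [0.998, 0.065, -0.0, -0.001]
ft_force: [-4.9, -1.2, 7.3]
gripper_width: 0.0001
grip_force: 4.3
t: 22.55
tcp_pos: [0.5214, -0.0859, 0.0615]
ee_rot: [0.998, 0.066, -0.0, -0.001]
ft_force: [-5.0, -0.3, 9.1]
gripper_width: -0.0001
grip_force: 4.8
```

```bash
for i in 1 2 3; do python3 -m inch '[[[0,0,0.1,0,0,0,0],[0,0,0.1,0,0,0,0]]]' | grep -E "tcp|ft"; done
```

```text
tcp_pos: [0.5216, -0.0859, 0.0607]
ft_force: [-4.5, -1.6, 9.6]
tcp_pos: [0.5218, -0.0858, 0.0599]
ft_force: [-4.6, 0.1, 10.7]
tcp_pos: [0.522, -0.0858, 0.059]
ft_force: [-5.0, 0.6, 11.8]
```

Run:
```python
from h import *
w=robot.camera("wrist");sd=robot.camera("side")
np.savez('pics/w8.npz',K=w['intrinsics'],P=campose(w,robot.state()));np.savez('pics/side8.npz',K=sd['intrinsics'],P=sd['pose'])
a=cv2.resize(w['frame'][:230,:,::-1],None,fx=1.5,fy=1.5,interpolation=cv2.INTER_CUBIC)
b=cv2.resize(sd['frame'][170:242,225:300,::-1],None,fx=3.4,fy=3.4,interpolation=cv2.INTER_CUBIC)
o=np.zeros((600,768,3),np.uint8);o[:345]=a;o[350:350+b.shape[0],:b.shape[1]]=b
c=cv2.resize(w['frame'][:120,:240,::-1],(480,240),interpolation=cv2.INTER_CUBIC);o[350:590,280:760]=c
cv2.imwrite('pics/fin.png',o)
```

```text
(no output)
```

View pics/fin.png

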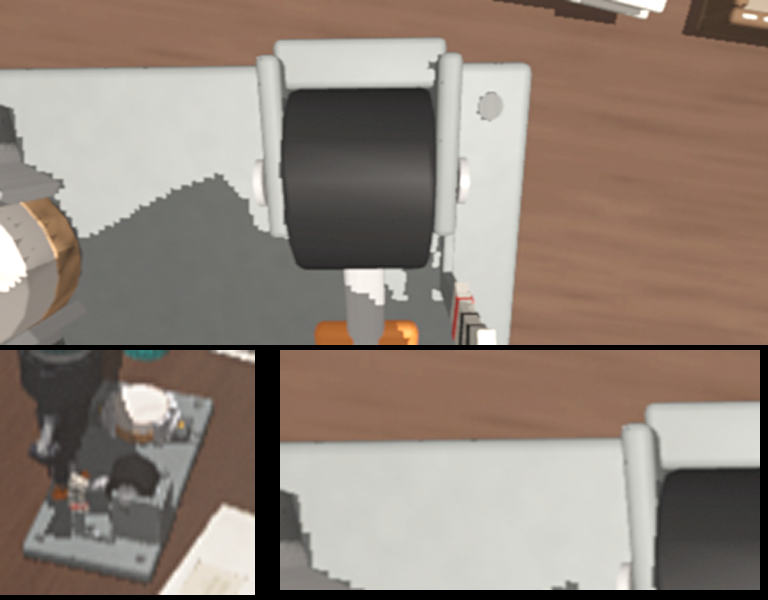

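The wrist view shows the paddle pressed well down, with its inner edge at about row 322 (columns 317-417). The drum covers rows 88-268. At the left, the jaw wings at (40,185) and (60,318) are closing on the stack. I'll use this picture to estimate the dial angle.

Run:
```python
from h import *
d=np.load('pics/w8.npz');K,P=d['K'],d['P'];Pi=np.linalg.inv(P)
yaw=np.radians(97.9);ux=np.array([np.sin(yaw),-np.cos(yaw),0]);uy=np.array([np.cos(yaw),np.sin(yaw),0])
piv=np.array([.539,.059,.075])-uy*.14+ux*.03
def pr(x,y,z):
    q=Pi@np.append(piv+ux*x+uy*y+[0,0,z],1);u=K@q[:3];return (u[:2]/u[2]*1.5).round(1)
dr=np.array([pr(.023*np.cos(t),0,.023*np.sin(t)) for t in np.linspace(0,6.28,90)]);print("drum rows",dr[:,1].min(),dr[:,1].max())
print("rear base edge row",pr(.035,0,-.055),"should be 65")
for th in(.5,.55,.6,.65,.69,.74):
    a=.38-th;print(th,pr(-.05*np.cos(a)+.004*np.sin(a),.017,.05*np.sin(a)+.004*np.cos(a)),pr(-.05*np.cos(a)+.004*np.sin(a),-.017,.05*np.sin(a)+.004*np.cos(a)))
```

```text
drum rows 85.6 267.9
rear base edge row [365.5  61.6] should be 65
0.5 [309.  350.1] [422.4 349.5]
0.55 [310.  345.9] [421.7 345.4]
0.6 [311.  341.6] [420.9 341. ]
0.65 [312. 337.] [420.2 336.4]
0.69 [312.7 333.2] [419.7 332.6]
0.74 [313.5 328.3] [419.  327.7]
```

```bash
python3 - <<'E'
from h import *
d=np.load('pics/w8.npz');K,P=d['K'],d['P'];Pi=np.linalg.inv(P)
yaw=np.radians(97.9);ux=np.array([np.sin(yaw),-np.cos(yaw),0]);uy=np.array([np.cos(yaw),np.sin(yaw),0])
piv=np.array([.539,.059,.075])-uy*.14+ux*.03
def pr(x,y,z):
    q=Pi@np.append(piv+ux*x+uy*y+[0,0,z],1);u=K@q[:3];return (u[:2]/u[2]*1.5).round(1)
for th in(.55,.6,.65,.69,.74):
    a=.38-th;n=-.004;print(th,pr(-.05*np.cos(a)-n*-np.sin(a),.017,.05*np.sin(a)+n*np.cos(a)))
E
for i in 1 2; do python3 -m inch '[[[0,0,0.1,0,0,0,0],[0,0,0.1,0,0,0,0]]]' | grep -E "tcp|ft|^t:"; done
```

```text
0.55 [313.  331.3]
0.6 [313.8 326.3]
0.65 [314.6 321.2]
0.69 [315.1 316.9]
0.74 [315.8 311.5]
t: 23.45
tcp_pos: [0.5222, -0.0858, 0.0582]
ft_force: [-4.8, -1.3, 13.0]
t: 23.65
tcp_pos: [0.5225, -0.0857, 0.0573]
ft_force: [-4.6, 0.9, 13.3]
```

```bash
for i in 1 2 3; do python3 -m inch '[[[0,0,0.06,0,0,0,0],[0,0,0.06,0,0,0,0]]]' | grep -E "tcp|ft|^t:"; done
python3 - <<'E'
from h import *
w=robot.camera("wrist");np.savez('pics/w9.npz',K=w['intrinsics'],P=campose(w,robot.state()))
f=cv2.resize(w['frame'],None,fx=1.5,fy=1.5,interpolation=cv2.INTER_CUBIC).astype(int)
for c in(330,400): print(c,[(r,*f[r,c]) for r in range(300,344,3)])
E
```

```text
t: 23.85
tcp_pos: [0.5226, -0.0858, 0.0569]
ft_force: [-4.8, -0.4, 14.8]
t: 24.05
tcp_pos: [0.5226, -0.0857, 0.0567]
ft_force: [-5.2, 1.4, 18.7]
t: 24.25
tcp_pos: [0.5227, -0.0858, 0.0566]
ft_force: [-7.2, 1.1, 23.7]
330 [(300, np.int64(114), np.int64(116), np.int64(110)), (303, np.int64(114), np.int64(114), np.int64(110)), (306, np.int64(113), np.int64(114), np.int64(110)), (309, np.int64(112), np.int64(113), np.int64(109)), (312, np.int64(112), np.int64(113), np.int64(109)), (315, np.int64(112), np.int64(114), np.int64(109)), (318, np.int64(110), np.int64(114), np.int64(111)), (321, np.int64(138), np.int64(95), np.int64(77)), (324, np.int64(163), np.int64(93), np.int64(42)), (327, np.int64(172), np.int64(100), np.int64(48)), (330, np.int64(177), np.int64(104), np.int64(50)), (333, np.int64(182), np.int64(108), np.int64(52)), (336, np.int64(181), np.int64(108), np.int64(52)), (339, np.int64(177), np.int64(104), np.int64(50)), (342, np.int64(175), np.int64(102), np.int64(49))]
400 [(300, np.int64(122), np.int64(122), np.int64(118)), (303, np.int64(111), np.int64(110), np.int64(106)), (306, np.int64(113), np.int64(114), np.int64(110)), (309, np.int64(114), np.int64(114), np.int64(110)), (312, np.int64(113), np.int64(113), np.int64(109)), (315, np.int64(112), np.int64(113), np.int64(109)), (318, np.int64(109), np.int64(111), np.int64(109)), (321, np.int64(159), np.int64(97), np.int64(58)), (324, np.int64(201), np.int64(120), np.int64(56)), (327, np.int64(175), np.int64(102), np.int64(48)), (330, np.int64(177), np.int64(104), np.int64(51)), (333, np.int64(181), np.int64(111), np.int64(56)), (336, np.int64(182), np.int64(109), np.int64(54)), (339, np.int64(176), np.int64(105), np.int64(50)), (342, np.int64(174), np.int64(101), np.int64(48))]
```

Run:
```python
from h import *
from scipy.optimize import brentq
yaw=np.radians(97.9);ux=np.array([np.sin(yaw),-np.cos(yaw),0]);uy=np.array([np.cos(yaw),np.sin(yaw),0])
piv=np.array([.539,.059,.075])-uy*.14+ux*.03
for fn,row in(('w8',320.5),('w9',320)):
    d=np.load(f'pics/{fn}.npz');K,P=d['K'],d['P'];Pi=np.linalg.inv(P)
    def pr(x,y,z):
        q=Pi@np.append(piv+ux*x+uy*y+[0,0,z],1);u=K@q[:3];return u[:2]/u[2]*1.5
    g=lambda th,b:pr(-.05*np.cos(.38-th)-.004*np.sin(.38-th),0,.05*np.sin(.38-th)-.004*np.cos(.38-th))[1]+b-row
    print(fn,[round(brentq(g,.3,1,args=(b,)),3) for b in(-2,0,2)])
t=robot.state()['tcp_pos'];x=(t-piv)@ux;y=(t-piv)@uy;print("rel",x,y,t[2]-.075,robot.state()['ft_force'])
for e in(0,.005,.011):
    print(e,[round(brentq(lambda th:np.cos(.38-th)*(zz-.075)+np.sin(.38-th)*(x+e)-.004,.3,1),3) for zz in (.0644,t[2])])
```

```text
w8 [0.634, 0.654, 0.673]
w9 [0.684, 0.703, 0.721]
rel -0.06605950695591306 -0.001131282597154829 -0.018411024159106698 [-5.2591073   1.01483632 22.13349436]
0 [0.599, 0.71]
0.005 [0.616, 0.736]
0.011 [0.642, 0.772]
```

```bash
python3 -m inch '[[[0,0,0.05,0,0,0,0],[0,0,0.05,0,0,0,0],[0,0,0.05,0,0,0,0],[0,0,0.05,0,0,0,0],[0,0,0.05,0,0,0,0],[0,0,0.05,0,0,0,0],[0,0,0.05,0,0,0,0],[0,0,0.05,0,0,0,0]]]'
python3 - <<'E'
from h import *
from scipy.optimize import brentq
# marble position check from the wrist picture is cut off: use the top camera numerically
c=robot.camera("top");f=c['frame'];K,P=c['intrinsics'],c['pose']
hsv=cv2.cvtColor(f,cv2.COLOR_RGB2HSV);r0,c0=197,222
m=(hsv[...,1]<50)&(hsv[...,2]>190);m[:r0-20]=0;m[r0+20:]=0;m[:,:c0-20]=0;m[:,c0+20:]=0
n,l,st,ce=cv2.connectedComponentsWithStats(m.astype(np.uint8));i=1+np.argmax(st[1:,4]) if n>1 else 0
print(st[i],ce[i]);np.savez('pics/t9.npz',K=K,P=P);print(pix('t9',ce[i],.054))
E
```

```text
t: 25.1
tcp_pos: [0.5227, -0.0858, 0.0565]
ee_rot: [0.998, 0.065, 0.002, -0.001]
ft_force: [-6.7, 1.5, 27.0]
gripper_width: 0.0
grip_force: 14.0
[212 186  17  14 158] [219.00632911 191.65822785]
[0.5546821  0.06597319 0.054     ]
```

```bash
python3 -c "
from workcell import robot
print(robot.close_job())"
```

```text
the job is handed in; nothing more can be done
None
```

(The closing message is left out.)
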